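# Rub down the seam strip of a packed carton

## Task

Take the square-handled seam stylus out of the plywood tool stand and rub down the paper strip on top of the long carton: keep the spring nose lightly pressed and run it slowly, at about 4 cm a second, along the middle of the strip from the end beside the round dot label right to the plain end, staying on the strip. Then hang the stylus back upright in the empty hole of the stand and let go.

Things in the scene. Friction and masses are not known exactly. Their poses are not given: they have to be found in the camera images.
- stylus: Seam stylus, upright in a hole of the stand. Origin: centre of the collar's underside, z up to the handle. Square wood handle 22 x 22 mm, z 8 to 93 (grip from above across x; an awl hangs beside it in y); collar 52 mm wide, z 0 to 8; shank 14 mm wide down to z -50; nose 8 mm wide, tip at z -72. 0.11 to 0.19 kg. The awl, not needed, has a shorter round black handle.
- nose_tip (a point): Tip of the stylus's brass spring nose, on its axis, 72 mm below the stylus origin when relaxed. The nose gives way up to 12 mm into the shank: 0.5 N to start, 0.25 N per mm more; rigid beyond that. 5 mm of give is a good light pressure.
- carton: Long white carton 110 (x) x 260 (y) x 60 mm (z), fixed. Origin: centre of its underside, z up. On the flat top (z 60) a brown paper strip 24 mm wide covers the seam along y at x 0, from y +105 to -105 mm. A 24 mm dot label at x 35, y 106 marks the +y end, where the stroke starts; it ends at -y. The other carton nearby is shorter (170 mm), without strip.
- stand: Plywood stand 90 (x) x 180 (y) x 90 mm (z), fixed. Origin: centre of its underside, z up. Its 8 mm top plate (upper face z 90) has two holes 33 mm wide at x 0, y +40 and -40: one holds the stylus, the other an awl 58 mm tall above the plate (either way round). The collar rests on the plate, so a hanging stylus has its origin at z 90; it is out once raised by more than 72 mm.
Things that resemble listed ones, but are neither listed nor needed, are in the scene too. Leave any orange look-alike of the stylus alone.

How it is judged:
By the outcome, as a careful person would: the job done as asked, in the order asked, and still so for the second after the job is handed in, with the robot touching nothing.
It also fails if it takes over 61 s, if anything falls off the work surface, if the arm or the gripper's body presses on something with over 40 N, if the wrist force passes 120 N, or if a joint passes its speed limit or range.

## Robot

A 7-joint arm with a two-finger parallel gripper is mounted at the origin on the work surface. World frame = base frame: x ahead of the robot, y to its left, z up, the work surface at z = 0. Lengths are in m, angles in rad, forces in N, time in s.
With the tool pointing down it reaches from about 0.4 to 0.875 m from the base axis. Payload 19.3 kg.
Tool frame: the origin (TCP) lies on the centre line of the jaws, within the pads' length; the fingertips stand 14 mm ahead of it and the grasp point (between the pads) lies 5 mm behind it; x points along the fingers, y is the direction in which the jaws open and shut, and the axes are right-handed (so a half turn about x gives the same grasp; the last joint's range is limited). The gripper opens to 85 mm and grips with 20 to 120 N. Pads are 22 mm wide; open, the fingers measure 114 mm over their backs; the gripper's body (76 mm by 85 mm) begins 54 mm behind the grasp point. The pads swing forward as they close: fully open they stand 13 mm farther back than shut.
Start: joints at [1.08, 0.521, -0.036, 1.599, 0.021, 1.021, -0.113], TCP at [0.255, -0.57, 0.245] pointing down, gripper open.
Joint ranges: [-2.91, 2.91], [-0.3, 2.13], [-1.5, 1.42], [0.17, 2.43], [-1.26, 4.41], [0.16, 1.93], [-2.52, 2.52]. Speed limits (rad/s): [1.89, 1.89, 2.39, 2.39, 3.01, 3.01, 3.01].

## Interface

Orientations are given as [roll, pitch, yaw] about the fixed x, y, z axes, in that order (R = Rz(yaw) Ry(pitch) Rx(roll)).
In Python, from workcell import monitor, optics, bot gives the robot as it stands.
- The arm moves only by the tool arm_command, never from a script. Its arguments are lists of equal length, an entry for each row: "delta_pos": the shift along the tool's x, y, z as a fraction of full scale, a list of three; "rotation": the turn, a rotation vector about the tool's x, y, z as a fraction of full scale, a list of three. In form: {"delta_pos": [[dx, dy, dz], ...], "rotation": [[wx, wy, wz], ...]}. A call has 1 to 10 rows; each row shifts and turns the pose as measured when the row begins, along the tool's axes as they then stand; what a row does not reach is not made up. Full scale, the value 1, is 30 mm for a shift and 6 degrees for a turn. A row lasts 1/10 s, in which the tool goes at most 50 mm and 8.59 degrees, less where a joint would pass 70% of its speed; a pose out of reach is approached as far as the arm can. A call with a number of a shift or a turn outside -1 to 1 is refused whole. A call with a gripper value outside its range is refused whole. "gripper" is the closure, from -1 (fully open) to 1 (shut), so that 0 is half open, set as the call begins (left out, the last holds). The fingers move at their own pace and stop on an object; "grip_force" is the grip in N (left out, the last holds). Time passes only in rows, so rows that do not move let the fingers close. It gives the time, the measured TCP pose, the force and the opening at its end, in the units of the state.
- monitor.observe(): the state, without advancing time (a new reading comes with each control period).
- optics.grab_frame(name): name is "scene" or "top"; returns the picture (480x640x3 uint8, red, green, blue); there is no depth.
- optics.camera_params(name): a dict with "fx", "fy", "cx", "cy" (pixels), "origin" and "rotation" of the camera in the world. Camera axes: x right, y down, z forward; pixel columns grow to the right and rows downward; lengths in m; the calibration is good to about 2 mm. A picture is of the moment at which its call begins. camera_params takes no time and is no camera call.
- bot.job_done(): hands the job in, once; it reports no verdict.
The state is a dict: "clock": time; "qpos": joint angles; "qd": joint speeds; "joint_efforts": joint torques, N m; "position": TCP position; "tool_rot": TCP orientation; "force": force on the tool from outside, world axes, zero at the start; "moment": the same for the moment, N m; "grip_width": finger opening in m.
Only numpy, scipy, OpenCV 4.12 (cv2) and the standard library are available. Lean on these libraries where they do the work, as an engineer would, in place of code of your own. Each camera call takes 0.05 s, during which the arm holds its last target. There are 200 camera calls.

## Working session

There is one attempt and no reset: what is moved stays moved. The work goes in short steps, Python scripts to look and compute and a tool call to move; the robot and the scene stay as the last step left them, time stands still between calls to the robot, and variables do not carry over. Pictures are saved under pics/ and viewed, about 8 in all and at most 12, crops included, and the job is handed in when it is done.

Besides the shell and the picture viewer there is one more tool, called after "Call:" by a JSON object that holds its "name" and its "arguments". arm_command: Moves the arm, as the interface text tells. Its arguments: {"type":"object","properties":{"delta_pos":{"type":"array","items":{"type":"array","items":{"type":"number"}}},"rotation":{"type":"array","items":{"type":"array","items":{"type":"number"}}},"gripper":{"type":"number"},"grip_force":{"type":"number"}},"required":["delta_pos","rotation"]}

```bash
mkdir -p pics; python3 - <<'E'
from workcell import monitor, optics, bot
import cv2
print(monitor.observe())
for n in ("scene","top"):
    im=optics.grab_frame(n); cv2.imwrite(f"pics/{n}0.png",im[:,:,::-1]); print(n,optics.camera_params(n))
E
```

```text
{'clock': 0.0, 'qpos': array([ 1.07979518,  0.521988  , -0.03632125,  1.60001   ,  0.02120332,
        1.021121  , -0.11280215]), 'qd': array([ 1.23554216e-03,  8.08754880e-04,  9.07029419e-04, -1.04288759e-03,
       -2.16028570e-03, -2.87841667e-04,  2.21183212e-05]), 'joint_efforts': array([ 3.80748361e-04, -9.27098608e+01,  1.98005363e+00, -3.69919288e+01,
        1.78968371e-02,  8.33679718e-03, -4.71127385e-05]), 'position': array([ 0.25513476, -0.57019171,  0.2447413 ]), 'tool_rot': array([-1.49306057,  1.56965509,  2.06931755]), 'force': array([-0.54673011, -0.15236261, -0.20758693]), 'moment': array([ 0.01937417, -0.0485416 ,  0.01271292]), 'grip_width': 0.08523475574859413}
scene {'fx': 471.09421872432335, 'fy': 471.09421872432335, 'cx': 316.9025662507127, 'cy': 242.90466144197467, 'origin': array([0.94089687, 0.32074446, 0.69522291]), 'rotation': array([-2.48506421,  0.01037492,  2.211575  ])}
top {'fx': 509.3653440563915, 'fy': 509.3653440563915, 'cx': 324.086870308682, 'cy': 238.66465964774244, 'origin': array([0.41514771, 0.02888463, 0.96303667]), 'rotation': array([-2.9699627 , -0.0400561 , -1.56650609])}
```

View pics/scene0.png

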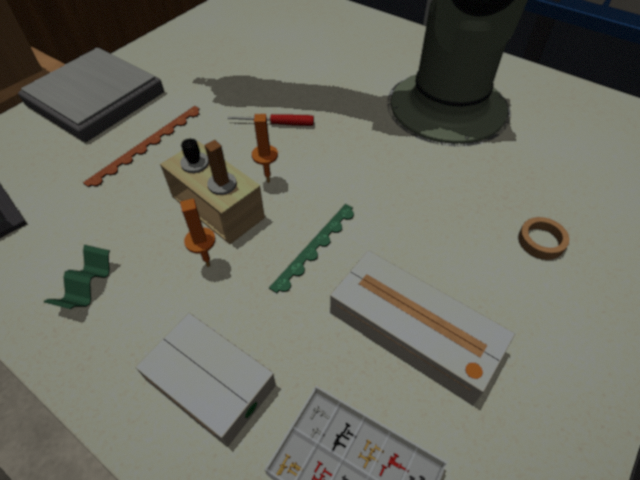

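View pics/top0.png

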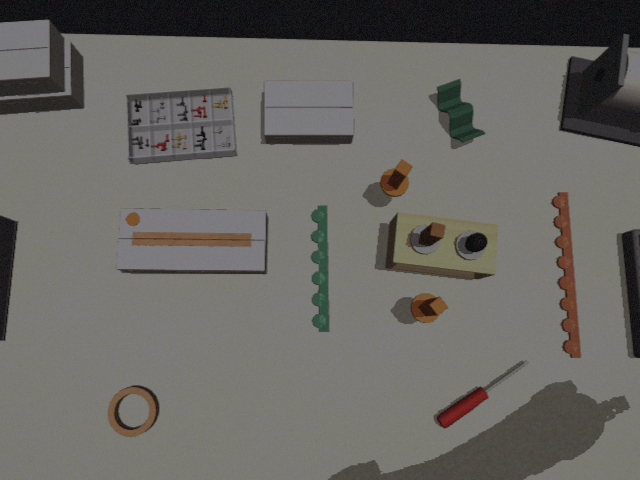

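The top view shows the long carton with its strip at (133..251, 240) and its dot at (133, 219). The stand is at (442, 245), with the brown handle at (432, 234) and the black awl at (475, 243). 

There are three stylus-like candidates in the scene view:
- the brown one in the stand at (217, 165)
- an orange one at (262, 140)
- an orange one at (195, 230)

Only the brown, square-handled one stands in the stand. I'll confirm it in an enlarged crop.

```bash
python3 - <<'E'
import cv2,numpy as np
s=cv2.imread('pics/scene0.png');t=cv2.imread('pics/top0.png')
def crop(im,x,y,w,h,k): 
    c=cv2.resize(im[y:y+h,x:x+w],None,fx=k,fy=k,interpolation=cv2.INTER_CUBIC)
    return np.clip(c.astype(float)*1.5,0,255).astype(np.uint8)
a=crop(s,150,110,130,100,5); b=crop(t,380,160,130,100,5)
# each 650x500 -> stack scaled to fit
cv2.imwrite('pics/c1.png',np.hstack([cv2.resize(a,(400,308),interpolation=cv2.INTER_AREA),cv2.resize(b,(400,308),interpolation=cv2.INTER_AREA)]) )
cv2.imwrite('pics/c_top.png',crop(t,380,195,130,95,6))
cv2.imwrite('pics/c_scene.png',crop(s,155,110,120,100,6))
cv2.imwrite('pics/c_carton.png',np.vstack([crop(t,110,200,165,80,4),]))
E
```

```text
(no output)
```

View pics/c_top.png

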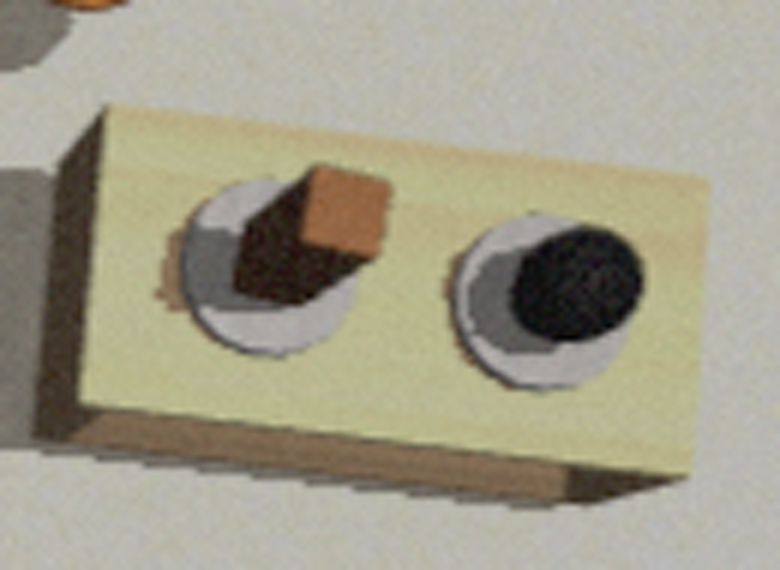

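View pics/c_scene.png

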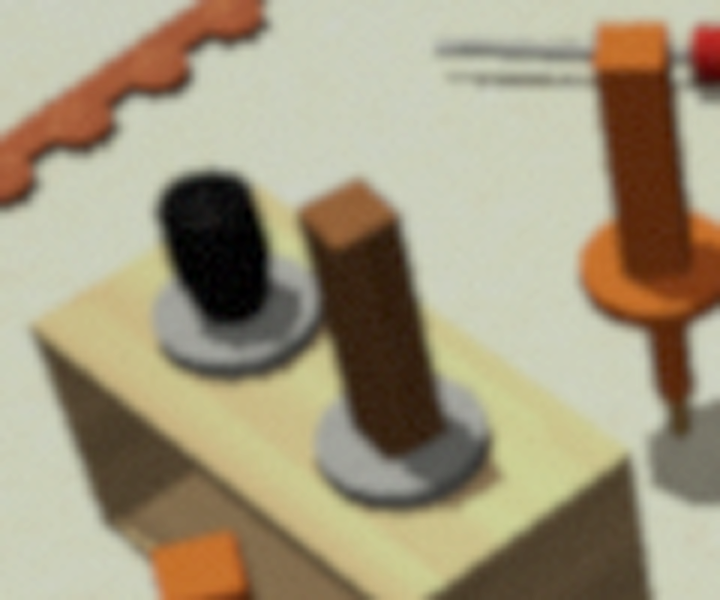

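View pics/c_carton.png

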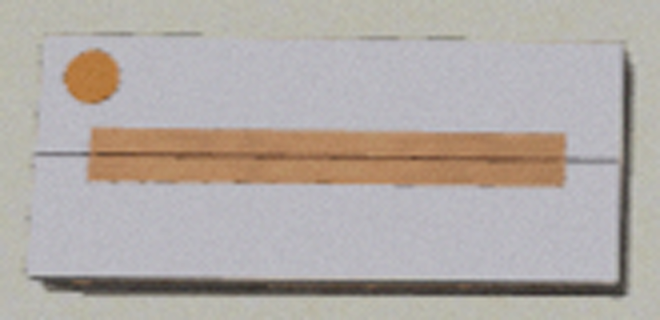

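The crops confirm it: the brown square handle on the grey collar is in the +y hole, with its top at top-view (437.7, 230.3). The awl is black and round in the -y hole, and the orange look-alikes stand free beside the stand. On the carton, the strip corners and dot are clear.

```bash
cat > h.py <<'E'
import numpy as np, cv2
from scipy.spatial.transform import Rotation as R
from workcell import optics
P={n:optics.camera_params(n) for n in("scene","top")}
def ray(n,px):
    p=P[n]; px=np.atleast_2d(np.float64(px))
    d=np.c_[(px[:,0]-p['cx'])/p['fx'],(px[:,1]-p['cy'])/p['fy'],np.ones(len(px))]
    return np.array(p['origin']), R.from_euler('xyz',p['rotation']).apply(d)
def atz(n,px,z):
    o,d=ray(n,px); return o+d*((z-o[2])/d[:,2])[:,None]
def tri(ps,pt):
    o1,d1=ray('scene',ps);o2,d2=ray('top',pt);out=[]
    for a,b in zip(d1,d2):
        s=np.linalg.lstsq(np.c_[a,-b],o2-o1,rcond=None)[0]
        x=o1+s[0]*a;y=o2+s[1]*b; out.append(np.r_[(x+y)/2,np.linalg.norm(x-y)])
    return np.array(out)
def uncrop(pts,k,x,y): return (np.float64(pts)+.5)/k-.5+[x,y]
def proj(n,X):
    p=P[n]; c=(np.atleast_2d(X)-p['origin'])@R.from_euler('xyz',p['rotation']).as_matrix()
    return np.c_[c[:,0]/c[:,2]*p['fx']+p['cx'],c[:,1]/c[:,2]*p['fy']+p['cy']]
E
python3 - <<'E'
from h import *
np.set_printoptions(precision=4,suppress=True)
yaw=lambda v:np.degrees(np.arctan2(v[1],v[0]))
T=uncrop([(313,165),(392,182),(375,258),(302,243)],6,380,195)
S=uncrop([(303,213),(360,180),(400,215),(338,250)],6,155,110)
print('handle top',tri([S.mean(0)],[T.mean(0)]))
q=atz('top',T,.183); print(q, [yaw(q[(i+1)%4]-q[i]) for i in range(4)])
q=atz('scene',S,.183); print(q.mean(0), [yaw(q[(i+1)%4]-q[i]) for i in range(4)])
st=atz('top',uncrop([(107,105),(708,178),(690,475),(80,405)],6,380,195),.09)
c=st.mean(0);print('stand',st,c,[yaw(st[(i+1)%4]-st[i]) for i in range(4)])
print('collar top',atz('top',uncrop([(272,265),(545,300)],6,380,195),.098))
print('stand from scene',atz('scene',uncrop([(35,330),(630,460)],6,155,110),.09))
# strip
for n,box in(('top',(120,225,260,255)),('scene',(350,265,495,362))):
    im=cv2.imread(f'pics/{n}0.png');x0,y0,x1,y1=box
    hsv=cv2.cvtColor(im,cv2.COLOR_BGR2HSV);m=np.zeros(im.shape[:2],np.uint8)
    m[y0:y1,x0:x1]=(cv2.inRange(hsv,(5,70,60),(25,255,255)))[y0:y1,x0:x1]
    m=cv2.morphologyEx(m,cv2.MORPH_CLOSE,np.ones((5,5)))
    k,l,s,cc=cv2.connectedComponentsWithStats(m);i=1+np.argmax(s[1:,4]);print(n,s[i],cc[i])
    ys,xs=np.nonzero(l==i);w=atz(n,np.c_[xs,ys],.06)[:,:2]
    c,sz,a=cv2.minAreaRect(w.astype(np.float32)*1000);print('rect mm',c,sz,a)
    globals()[n]=cc[i]
print('strip height',tri([scene],[top]))
print('dot',atz('top',uncrop([(92,76)],4,110,200),.06))
# decoys (collar/top px in top & scene)
print('decoys tops',tri([(262,117),(189,204)],[(403,168),(438,305)]))
E
```

```text
handle top [[ 0.5662 -0.1794  0.1821  0.0018]]
[[ 0.5791 -0.1717  0.183 ]
 [ 0.5748 -0.1925  0.183 ]
 [ 0.5544 -0.1873  0.183 ]
 [ 0.5582 -0.1681  0.183 ]] [np.float64(-101.66945785448748), np.float64(165.56000263582558), np.float64(78.8710185761787), np.float64(-9.717868129911087)]
[ 0.5665 -0.1776  0.183 ] [np.float64(171.1291782577731), np.float64(78.0068310976356), np.float64(-10.292435211335052), np.float64(-105.69073981921784)]
stand [[ 0.6159 -0.1349  0.09  ]
 [ 0.5962 -0.3134  0.09  ]
 [ 0.508  -0.3033  0.09  ]
 [ 0.5268 -0.1253  0.09  ]] [ 0.5617 -0.2192  0.09  ] [np.float64(-96.30488416319992), np.float64(173.4461875829063), np.float64(83.964586446936), np.float64(-6.2072266743198306)]
collar top [[ 0.5672 -0.1806  0.098 ]
 [ 0.5578 -0.2603  0.098 ]]
stand from scene [[ 0.5956 -0.3096  0.09  ]
 [ 0.5288 -0.1225  0.09  ]]
top [ 132  232  119   15 1528] [190.6715 238.8122]
rect mm (568.9775390625, 230.07110595703125) (23.653242111206055, 208.61984252929688) 0.0023953821510076523
scene [ 359  275  128   82 1864] [423.9893 315.5585]
rect mm (567.7308349609375, 229.30960083007812) (209.1499786376953, 23.413528442382812) 89.75131225585938
strip height [[0.5682 0.2343 0.0581 0.0057]]
dot [[0.6044 0.3357 0.06  ]]
decoys tops [[ 0.6009 -0.0683  0.3236  0.0712]
 [ 0.5055 -0.2938 -0.0894  0.1231]]
```

```bash
python3 - <<'E'
from h import *
np.set_printoptions(precision=4,suppress=True)
print('decoy tops',tri([(262,117),(189,204)],[(438,305),(403,168)]))
q=atz('top',uncrop([(92,128),(566,133),(565,186),(89,181)],4,110,200),.06);print(q)
m=np.array([(q[0]+q[3])/2,(q[1]+q[2])/2]);print(m)
E
```

```text
decoy tops [[ 0.4484 -0.1793  0.1662  0.0054]
 [ 0.6723 -0.1309  0.1649  0.0019]]
[[0.5808 0.3341 0.06  ]
 [0.581  0.1244 0.06  ]
 [0.557  0.1241 0.06  ]
 [0.557  0.3338 0.06  ]]
[[0.5689 0.3339 0.06  ]
 [0.569  0.1243 0.06  ]]
```

Call:
{"name": "arm_command", "arguments": {"delta_pos": [[-0.3,0,0],[-0.3,0,0],[-0.3,0,0],[-0.3,0,0],[-0.3,0,0],[-0.3,0,0],[-0.2,0,0],[0,0,0],[0,0,0]], "rotation": [[-1,0,0],[-1,0,0],[-1,0,0],[-1,0,0],[-1,0,0],[-1,0,0],[-1,0,0],[-1,0,0],[-1,0,0]], "gripper": -1}}

```text
clock: 1.0
position: [0.2546, -0.5688, 0.304]
tool_rot: [-2.409, 1.563, 2.132]
force: [0.5, 0.7, 0.1]
grip_width: 0.0855
```

Call:
{"name": "arm_command", "arguments": {"delta_pos": [[0,0.53,-0.95],[0,0.53,-0.95],[0,0.53,-0.95],[0,0.53,-0.95],[0,0.53,-0.95],[0,0.53,-0.95],[0,0.53,-0.95],[0,0.53,-0.95],[0,0.53,-0.95],[0,0.53,-0.95]], "rotation": [[-0.2,0,0],[0,0,0],[0,0,0],[0,0,0],[0,0,0],[0,0,0],[0,0,0],[0,0,0],[0,0,0],[0,0,0]]}}

```text
clock: 2.0
position: [0.4564, -0.304, 0.3015]
tool_rot: [-2.227, 1.558, 2.332]
force: [0.3, -0.3, 0.2]
grip_width: 0.0855
```

```bash
cat > go.py <<'E'
import sys
from h import *
from workcell import monitor
np.set_printoptions(precision=4,suppress=True)
o=monitor.observe();M=R.from_euler('xyz',o['tool_rot']).as_matrix()
print('t',o['clock'],'pos',o['position'],'F',o['force'],'w',o['grip_width'])
print('yaw of tool y',np.degrees(np.arctan2(M[1,1],M[0,1])),'toolx',M[:,0],'j',o['qpos'])
# rotvec (tool axes, full-scale units) to get vertical & yaw -11
yw=np.radians(float(sys.argv[4]) if len(sys.argv)>4 else -11)
D=np.array([[0,0,-1],[np.cos(yw),np.sin(yw),0],[np.sin(yw),-np.cos(yw),0]]).T
print('rot units',R.from_matrix(M.T@D).as_rotvec(degrees=True)/6)
if len(sys.argv)>3:
    print('units (30mm) in tool axes',M.T@(np.float64(sys.argv[1:4])-o['position'])/.03)
E
python3 go.py 0.5665 -0.179 0.304
```

```text
t 2.0 pos [ 0.4564 -0.304   0.3015] F [ 0.265  -0.2712  0.2315] w 0.08551335909154323
yaw of tool y -8.805691313359315 toolx [-0.009   0.0094 -0.9999] j [ 0.7691  0.3685 -0.3817  1.711   0.1452  1.103   0.1896]
rot units [ 0.3653 -0.074   0.1001]
units (30mm) in tool axes [-0.0766  2.9887 -4.6815]
```

Call:
{"name": "arm_command", "arguments": {"delta_pos": [[0,0.6,-0.9],[0,0.6,-0.9],[0,0.6,-0.9],[0,0.6,-0.9],[0,0.6,-0.9],[0,0.1,-0.2],[0,0,0]], "rotation": [[0.07,0,0.02],[0.07,0,0.02],[0.07,0,0.02],[0.07,0,0.02],[0.07,0,0.02],[0,0,0],[0,0,0]]}}

```text
clock: 2.7
position: [0.577, -0.1705, 0.3002]
tool_rot: [-2.852, 1.561, 1.674]
force: [-0.4, 0.2, -0.6]
grip_width: 0.0857
```

```bash
python3 go.py 0.5665 -0.179 0.304
```

```text
t 2.7 pos [ 0.577  -0.1705  0.3002] F [-0.3824  0.2076 -0.6478] w 0.08570436949177952
yaw of tool y -10.68463615608861 toolx [-0.0011  0.0102 -0.9999] j [ 0.4808  0.4596 -0.4133  1.58    0.1859  1.1448 -0.1581]
rot units [ 0.0524 -0.0936  0.0282]
units (30mm) in tool axes [-0.13   -0.2914  0.3425]
```

Call:
{"name": "arm_command", "arguments": {"delta_pos": [[0.2,-0.29,0.34],[0.3,0,0],[0.3,0,0],[0,0,0]], "rotation": [[0.05,-0.09,0.03],[0,0,0],[0,0,0],[0,0,0]]}}

```text
clock: 3.1
position: [0.5648, -0.1813, 0.2741]
tool_rot: [-1.286, 1.57, -3.05]
force: [-0.5, -0.5, 0.5]
grip_width: 0.0853
```

```bash
python3 go.py 0.5665 -0.179 0.145
```

```text
t 3.1 pos [ 0.5648 -0.1813  0.2741] F [-0.4676 -0.5121  0.4839] w 0.08528326999917445
yaw of tool y -11.10919410467878 toolx [-0.0012 -0.0001 -1.    ] j [ 0.4951  0.4663 -0.4044  1.6384  0.2023  1.0796 -0.1606]
rot units [-0.0182  0.0033  0.0114]
units (30mm) in tool axes [ 4.3022  0.0462 -0.0861]
```

Nose clearance is large (jaws 85 mm around 22 mm). Descend.

Call:
{"name": "arm_command", "arguments": {"delta_pos": [[0.4,0.04,-0.08],[0.6,0,0],[0.6,0,0],[0.6,0,0],[0.6,0,0],[0.6,0,0],[0.5,0,0],[0.3,0,0],[0,0,0],[0,0,0]], "rotation": [[0,0,0],[0,0,0],[0,0,0],[0,0,0],[0,0,0],[0,0,0],[0,0,0],[0,0,0],[0,0,0],[0,0,0]]}}

```text
clock: 4.1
position: [0.5675, -0.1772, 0.1385]
tool_rot: [-2.462, 1.568, 2.058]
force: [-0.2, 0.2, 0.5]
grip_width: 0.0853
```

```bash
python3 go.py 0.5665 -0.179 0.145
```

```text
t 4.1 pos [ 0.5675 -0.1772  0.1385] F [-0.1676  0.2071  0.5219] w 0.08534285159365632
yaw of tool y -11.073660598940112 toolx [-0.0014  0.0026 -1.    ] j [ 0.456   0.6251 -0.3635  1.7584  0.2873  0.8126 -0.2373]
rot units [-0.0123 -0.0223  0.018 ]
units (30mm) in tool axes [-0.216  -0.0224  0.0655]
```

Call:
{"name": "arm_command", "arguments": {"delta_pos": [[-0.2,-0.02,0.06],[0,0,0]], "rotation": [[0,0,0],[0,0,0]]}}

```text
clock: 4.3
position: [0.5671, -0.1791, 0.1461]
tool_rot: [-2.987, 1.569, 1.532]
force: [0.5, 0.4, -0.5]
grip_width: 0.0859
```

Call:
{"name": "arm_command", "arguments": {"delta_pos": [[0,0,0],[0,0,0],[0,0,0],[0,0,0],[0,0,0],[0,0,0],[0,0,0],[0,0,0],[0,0,0],[0,0,0]], "rotation": [[0,0,0],[0,0,0],[0,0,0],[0,0,0],[0,0,0],[0,0,0],[0,0,0],[0,0,0],[0,0,0],[0,0,0]], "gripper": 1, "grip_force": 50}}

```text
clock: 5.3
position: [0.5677, -0.1794, 0.1477]
tool_rot: [2.298, 1.568, 0.533]
force: [0.1, -0.0, 1.8]
grip_width: 0.0217
```

```bash
python3 go.py 0.5665 -0.179 0.26
```

```text
t 5.3 pos [ 0.5677 -0.1794  0.1477] F [ 0.0792 -0.0385  1.7611] w 0.021658951625075883
yaw of tool y -11.099823181259298 toolx [ 0.0023  0.0014 -1.    ] j [ 0.4622  0.6122 -0.3671  1.7536  0.282   0.8257 -0.2299]
rot units [-0.0166 -0.017  -0.0191]
units (30mm) in tool axes [-3.7438 -0.0339 -0.0133]
```

Call:
{"name": "arm_command", "arguments": {"delta_pos": [[-0.3,0,0],[-0.5,0,0],[-0.5,0,0],[-0.5,0,0],[-0.5,0,0],[-0.5,0,0],[-0.5,0,0],[-0.5,0,0],[-0.2,0,0],[0,0,0]], "rotation": [[0,0,0],[0,0,0],[0,0,0],[0,0,0],[0,0,0],[0,0,0],[0,0,0],[0,0,0],[0,0,0],[0,0,0]]}}

```text
clock: 6.3
position: [0.5674, -0.179, 0.2821]
tool_rot: [1.889, 1.564, 0.125]
force: [-0.7, -0.2, -1.7]
grip_width: 0.0215
```

```bash
python3 go.py 0.5687 0.328 0.26
python3 - <<'E'
from workcell import optics
import cv2,numpy as np
for n,b in(('scene',(140,60,150,120)),):
    im=optics.grab_frame(n);x,y,w,h=b
    cv2.imwrite('pics/lift.png',np.clip(cv2.resize(im[y:y+h,x:x+w,::-1],None,fx=5,fy=5).astype(float)*1.4,0,255).astype(np.uint8))
E
```

```text
t 6.3 pos [ 0.5674 -0.179   0.2821] F [-0.7206 -0.1688 -1.7456] w 0.021504513617748196
yaw of tool y -11.046817112524987 toolx [ 0.0066  0.0008 -1.    ] j [ 0.4957  0.4585 -0.4094  1.6298  0.1983  1.0882 -0.1601]
rot units [-0.0077 -0.02   -0.0607]
units (30mm) in tool axes [  0.7508  -3.1987 -16.5936]
```

View pics/lift.png

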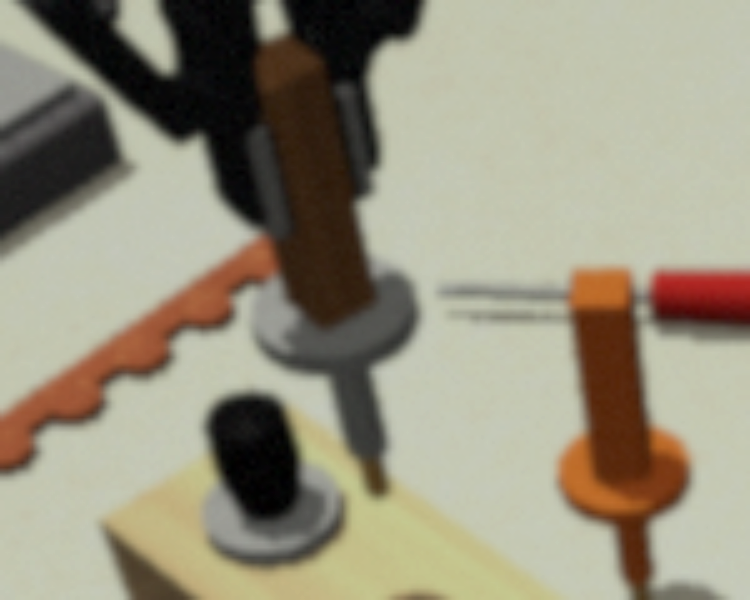

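The picture shows the stylus hanging straight in the jaws and clear of the stand, with its tip at about scene (215, 159). The hole below is free.

Call:
{"name": "arm_command", "arguments": {"delta_pos": [[0,-0.1,-0.5],[0,-0.18,-0.95],[0,-0.18,-0.95],[0,-0.18,-0.95],[0,-0.18,-0.95],[0,-0.18,-0.95],[0,-0.18,-0.95],[0,-0.18,-0.95],[0,-0.18,-0.95],[0,-0.18,-0.95]], "rotation": [[0,0,-0.03],[0,0,-0.03],[0,0,0],[0,0,0],[0,0,0],[0,0,0],[0,0,0],[0,0,0],[0,0,0],[0,0,0]]}}

```text
clock: 7.35
position: [0.5636, 0.1111, 0.2756]
tool_rot: [-1.639, 1.558, 2.878]
force: [0.7, -0.4, -0.7]
grip_width: 0.0216
```

```bash
python3 go.py 0.5687 0.328 0.26; python3 -c "
from h import *
print(proj('scene',[.5674-.0009,-.179,.1524]))"
```

```text
t 7.35 pos [0.5636 0.1111 0.2756] F [ 0.7371 -0.4265 -0.6889] w 0.021569233157369614
yaw of tool y -11.161024822220034 toolx [-0.012   0.0032 -0.9999] j [ 0.0526  0.4497 -0.4835  1.6748  0.2221  1.0834 -0.6913]
rot units [-0.0269 -0.0083  0.1186]
units (30mm) in tool axes [ 0.5403 -1.2257 -7.1267]
[[215.73372575 158.98815938]]
```

Call:
{"name": "arm_command", "arguments": {"delta_pos": [[0,-0.15,-0.9],[0,-0.15,-0.9],[0,-0.15,-0.9],[0,-0.15,-0.9],[0,-0.15,-0.9],[0,-0.15,-0.9],[0,-0.15,-0.6],[0,0,0],[0,0,0]], "rotation": [[0,0,0.06],[0,0,0.06],[0,0,0],[0,0,0],[0,0,0],[0,0,0],[0,0,0],[0,0,0],[0,0,0]]}}

```text
clock: 8.25
position: [0.5572, 0.3126, 0.2688]
tool_rot: [-1.412, 1.559, 3.118]
force: [-0.3, -0.6, -1.8]
grip_width: 0.0215
```

```bash
python3 go.py 0.5687 0.327 0.21
```

```text
t 8.25 pos [0.5572 0.3126 0.2688] F [-0.3244 -0.5882 -1.7813] w 0.02150964738952517
yaw of tool y -10.453180243110085 toolx [-0.0119  0.0003 -0.9999] j [-0.2791  0.5663 -0.4978  1.5064  0.2758  1.1495 -1.009 ]
rot units [0.0912 0.0186 0.1123]
units (30mm) in tool axes [ 1.9551  0.3124 -0.5448]
```

Call:
{"name": "arm_command", "arguments": {"delta_pos": [[0,0.3,-0.54],[0.5,0,0],[0.5,0,0],[0.5,0,0],[0.2,0,0],[0,0,0],[0,0,0]], "rotation": [[0.09,0.02,0.11],[0,0,0],[0,0,0],[0,0,0],[0,0,0],[0,0,0],[0,0,0]]}}

```text
clock: 8.95
position: [0.5678, 0.3222, 0.212]
tool_rot: [-0.592, 1.565, -2.359]
force: [-0.3, 0.1, -1.6]
grip_width: 0.0216
```

```bash
python3 go.py 0.5687 0.327 0.195
```

```text
t 8.95 pos [0.5678 0.3222 0.212 ] F [-0.3043  0.0804 -1.6397] w 0.0215654415506011
yaw of tool y -11.198740587707523 toolx [-0.0039 -0.0039 -1.    ] j [-0.3062  0.6387 -0.4737  1.531   0.3186  1.0548 -1.055 ]
rot units [-0.0331  0.0433  0.0293]
units (30mm) in tool axes [ 0.5645 -0.0006 -0.1661]
```

Call:
{"name": "arm_command", "arguments": {"delta_pos": [[0.2,0,-0.17],[0.2,0,0],[0.1,0,0],[0,0,0]], "rotation": [[-0.03,0.04,0.03],[0,0,0],[0,0,0],[0,0,0]]}}

```text
clock: 9.35
position: [0.5693, 0.3277, 0.1969]
tool_rot: [2.221, 1.569, 0.458]
force: [-0.5, -0.3, -1.0]
grip_width: 0.0213
```

```bash
python3 go.py 0.5687 0.327 0.19
python3 - <<'E'
from h import *
from workcell import monitor
def enh(im,b,k):
    x,y,w,h=b;return np.clip(cv2.resize(im[y:y+h,x:x+w,::-1],None,fx=k,fy=k,interpolation=cv2.INTER_CUBIC).astype(float)*1.4,0,255).astype(np.uint8)
s=enh(optics.grab_frame('scene'),(420,280,100,120),5)
t=enh(optics.grab_frame('top'),(100,180,60,120),5)
cv2.imwrite('pics/start.png',np.hstack([s,t]))
o=monitor.observe();x=R.from_euler('xyz',o['tool_rot']).as_matrix()[:,0]
tip=o['position']+.1297*x;print(tip,(proj('scene',tip)-[420,280])*5)
# where the strip end centre/edges predicted in scene crop
print((proj('scene',[[.5807,.3345,.06],[.5567,.3345,.06],[.5687,.327,.06]])-[420,280])*5)
E
```

```text
t 9.35 pos [0.5693 0.3277 0.1969] F [-0.4832 -0.3447 -1.0419] w 0.021295017427126854
yaw of tool y -11.01641229243224 toolx [ 0.0019  0.0009 -1.    ] j [-0.3149  0.657  -0.4694  1.5395  0.3303  1.0224 -1.0654]
rot units [-0.0027 -0.0124 -0.0163]
units (30mm) in tool axes [ 0.2299 -0.0147  0.0283]
[0.56975261 0.32790055 0.06763127] [[302.42130087 336.1935908 ]]
[[300.38518749 389.15467088]
 [335.91808892 326.60714482]
 [294.10214217 343.24059657]]
```

View pics/start.png

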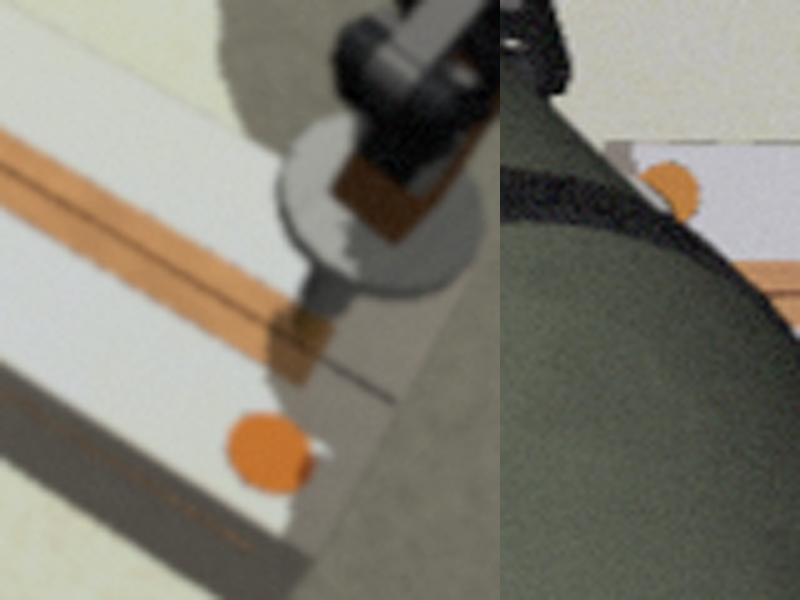

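The picture shows the nose just above the dot end of the strip, at about (305, 335) in the crop. That matches the predicted tip and strip corners to within about 1 mm. Next I press down.

Call:
{"name": "arm_command", "arguments": {"delta_pos": [[0.05,-0.02,0.06],[0.12,0,0],[0.12,0,0],[0.1,0,0],[0,0,0],[0,0,0]], "rotation": [[0,-0.01,-0.02],[0,0,0],[0,0,0],[0,0,0],[0,0,0],[0,0,0]]}}

```text
clock: 10.05
position: [0.5688, 0.3261, 0.1852]
tool_rot: [2.687, 1.569, 0.924]
force: [1.1, 0.4, 0.0]
grip_width: 0.0217
```

```bash
python3 go.py 0.5687 0.1325 0.1847
```

```text
t 10.05 pos [0.5688 0.3261 0.1852] F [1.1096 0.4216 0.0459] w 0.021696423576295157
yaw of tool y -11.031765192940554 toolx [ 0.0008  0.0011 -1.    ] j [-0.3146  0.668  -0.466   1.5522  0.3366  1.0006 -1.0695]
rot units [-0.0053 -0.012  -0.0059]
units (30mm) in tool axes [0.0109 1.2329 6.3358]
```

Call:
{"name": "arm_command", "arguments": {"delta_pos": [[0,0.026,0.131],[0,0.026,0.131],[0,0.026,0.131],[0,0.026,0.131],[0,0.026,0.131]], "rotation": [[0,0,0],[0,0,0],[0,0,0],[0,0,0],[0,0,0]]}}

```text
clock: 10.55
position: [0.5689, 0.3054, 0.1858]
tool_rot: [2.76, 1.568, 0.998]
force: [-0.1, 1.8, -0.6]
grip_width: 0.0217
```

```bash
python3 go.py 0.5687 0.1325 0.1847
```

```text
t 10.55 pos [0.5689 0.3054 0.1858] F [-0.1172  1.7954 -0.6023] w 0.021748672409874353
yaw of tool y -10.998952556234157 toolx [ 0.0017  0.0026 -1.    ] j [-0.2812  0.6519 -0.4686  1.5819  0.3338  0.9853 -1.0442]
rot units [ 0.0002 -0.0273 -0.011 ]
units (30mm) in tool axes [0.0226 1.094  5.66  ]
```

Call:
{"name": "arm_command", "arguments": {"delta_pos": [[0.015,0.025,0.131],[0.015,0.025,0.131],[0.01,0.025,0.131],[0.005,0.025,0.131],[0.003,0.025,0.131],[0.003,0.025,0.131],[0.003,0.025,0.131]], "rotation": [[0,-0.01,-0.005],[0,-0.01,-0.003],[0,-0.01,0],[0,-0.005,0],[0,-0.005,0],[0,0,0],[0,0,0]]}}

```text
clock: 11.25
position: [0.5689, 0.2748, 0.1842]
tool_rot: [0.345, 1.569, -1.419]
force: [0.6, 1.7, -0.2]
grip_width: 0.022
```

```bash
python3 go.py 0.5687 0.1325 0.1847
```

```text
t 11.25 pos [0.5689 0.2748 0.1842] F [ 0.6393  1.7471 -0.157 ] w 0.021965712219233966
yaw of tool y -11.015008323687823 toolx [ 0.0002 -0.0014 -1.    ] j [-0.2357  0.6342 -0.4688  1.6202  0.3326  0.9679 -1.0089]
rot units [-0.0025  0.0125 -0.0045]
units (30mm) in tool axes [-0.0092  0.8997  4.658 ]
```

Call:
{"name": "arm_command", "arguments": {"delta_pos": [[-0.006,0.024,0.122],[-0.003,0.024,0.122],[0,0.024,0.122],[0,0.024,0.122],[0,0.024,0.122],[0,0.024,0.122],[0,0.024,0.122],[0,0.024,0.122]], "rotation": [[0,0.005,0],[0,0.002,0],[0,0,0],[0,0,0],[0,0,0],[0,0,0],[0,0,0],[0,0,0]]}}

```text
clock: 12.05
position: [0.569, 0.2423, 0.1846]
tool_rot: [0.824, 1.57, -0.939]
force: [0.4, 1.4, 0.6]
grip_width: 0.0212
```

```bash
python3 go.py 0.5687 0.1325 0.1847
```

```text
t 12.05 pos [0.569  0.2423 0.1846] F [0.4179 1.3957 0.5681] w 0.021184513269859456
yaw of tool y -11.017208479755105 toolx [ 0.0004 -0.0006 -1.    ] j [-0.1824  0.6137 -0.4712  1.6581  0.3283  0.9491 -0.9651]
rot units [-0.0029  0.0045 -0.0049]
units (30mm) in tool axes [-0.0007  0.6908  3.5928]
```

Very steady (40.6 mm/s).

Call:
{"name": "arm_command", "arguments": {"delta_pos": [[0,0.023,0.122],[0,0.023,0.122],[0,0.023,0.122],[0,0.023,0.122],[0,0.023,0.122],[0,0.023,0.122],[0,0.023,0.122],[0,0.023,0.122],[0,0.023,0.122],[0,0.023,0.122]], "rotation": [[0,0,0],[0,0,0],[0,0,0],[0,0,0],[0,0,0],[0,0,0],[0,0,0],[0,0,0],[0,0,0],[0,0,0]]}}

```text
clock: 13.05
position: [0.5687, 0.2016, 0.1846]
tool_rot: [0.716, 1.57, -1.047]
force: [0.2, 2.1, 0.1]
grip_width: 0.0215
```

```bash
python3 go.py 0.5687 0.1325 0.1847
```

```text
t 13.05 pos [0.5687 0.2016 0.1846] F [0.1536 2.1281 0.1163] w 0.021479109361862755
yaw of tool y -11.016823416871226 toolx [ 0.0004 -0.0006 -1.    ] j [-0.1153  0.5916 -0.4729  1.6995  0.3236  0.9288 -0.9074]
rot units [-0.0028  0.0052 -0.0045]
units (30mm) in tool axes [-0.0009  0.4415  2.2611]
```

Call:
{"name": "arm_command", "arguments": {"delta_pos": [[0,0.023,0.122],[0,0.023,0.122],[0,0.023,0.122],[0,0.023,0.122],[0,0.023,0.122],[0,0.023,0.122],[0,0.023,0.122],[0,0.023,0.122],[0,0.023,0.122],[0,0.023,0.122]], "rotation": [[0,0,0],[0,0,0],[0,0,0],[0,0,0],[0,0,0],[0,0,0],[0,0,0],[0,0,0],[0,0,0],[0,0,0]]}}

```text
clock: 14.05
position: [0.5684, 0.161, 0.1847]
tool_rot: [0.678, 1.57, -1.086]
force: [0.8, 1.9, -0.3]
grip_width: 0.0213
```

```bash
python3 go.py 0.5687 0.1315 0.1847
```

```text
t 14.05 pos [0.5684 0.161  0.1847] F [ 0.7726  1.8862 -0.2718] w 0.021256913571282704
yaw of tool y -11.015760435784498 toolx [ 0.0003 -0.0007 -1.    ] j [-0.0469  0.5729 -0.4735  1.7337  0.319   0.9119 -0.8453]
rot units [-0.0026  0.0055 -0.0044]
units (30mm) in tool axes [-0.0001  0.1981  0.9632]
```

Call:
{"name": "arm_command", "arguments": {"delta_pos": [[0,0.024,0.122],[0,0.024,0.122],[0,0.024,0.122],[0,0.024,0.122],[0,0.024,0.122],[0,0.024,0.122],[0,0.01,0.06],[0,0,0]], "rotation": [[0,0,0],[0,0,0],[0,0,0],[0,0,0],[0,0,0],[0,0,0],[0,0,0],[0,0,0]]}}

```text
clock: 14.85
position: [0.5684, 0.1338, 0.1847]
tool_rot: [0.363, 1.57, -1.401]
force: [-0.7, 0.7, 0.5]
grip_width: 0.0214
```

```bash
python3 go.py 0.5687 0.1315 0.1847
python3 - <<'E'
from h import *
from workcell import monitor
im=optics.grab_frame('scene');x0,y0=320,230
cv2.imwrite('pics/end.png',np.clip(cv2.resize(im[y0:y0+120,x0:x0+150,::-1],None,fx=5,fy=5,interpolation=cv2.INTER_CUBIC).astype(float)*1.4,0,255).astype(np.uint8))
o=monitor.observe();x=R.from_euler('xyz',o['tool_rot']).as_matrix()[:,0]
tip=o['position']+.1247*x;print(tip,(proj('scene',tip)-[x0,y0])*5)
print((proj('scene',[[.5807,.1245,.06],[.5567,.1245,.06]])-[x0,y0])*5)
E
```

```text
t 14.85 pos [0.5684 0.1338 0.1847] F [-0.742   0.7115  0.4732] w 0.021422625337494082
yaw of tool y -11.057907876457199 toolx [ 0.0002 -0.0011 -1.    ] j [-0.0009  0.5629 -0.473   1.7519  0.3162  0.9031 -0.8024]
rot units [-0.0097  0.0097 -0.0037]
units (30mm) in tool axes [-0.0014  0.0247  0.0722]
[0.56841648 0.13372507 0.05994823] [[232.67944034 259.04209417]]
[[187.27193183 270.66966083]
 [228.51972546 220.14491169]]
```

View pics/end.png

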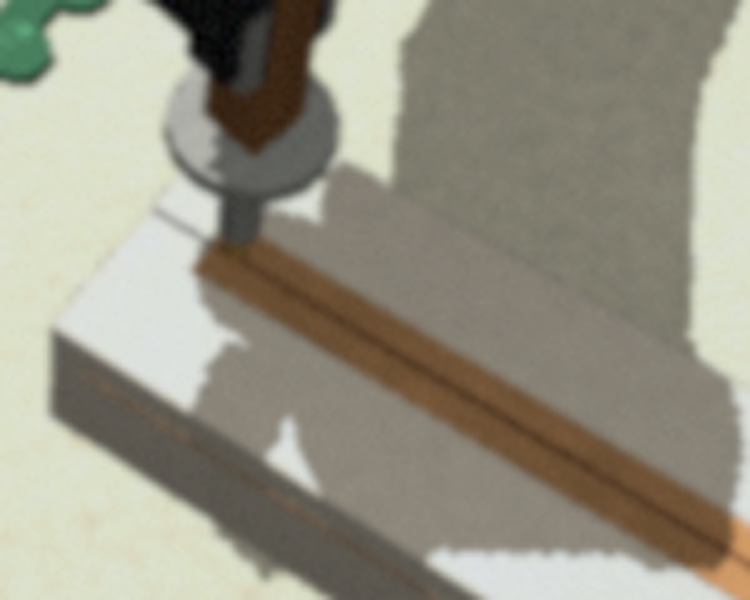

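The picture shows the nose on the strip just short of its plain end, at about (238, 250), with the end corner at (195, 268). The whole strip has been rubbed, so I lift and go back.

Call:
{"name": "arm_command", "arguments": {"delta_pos": [[-0.3,0,0],[-0.5,0,0],[-0.6,0,0],[-0.6,0,0],[-0.6,0,0],[-0.4,0,0],[-0.1,0,0],[0,0,0]], "rotation": [[0,0,0],[0,0,0],[0,0,0],[0,0,0],[0,0,0],[0,0,0],[0,0,0],[0,0,0]]}}

```text
clock: 15.7
position: [0.5674, 0.1341, 0.2833]
tool_rot: [-0.424, 1.568, -2.186]
force: [0.0, 0.4, -2.8]
grip_width: 0.0213
```

```bash
python3 go.py 0.567 -0.179 0.275
```

```text
t 15.7 pos [0.5674 0.1341 0.2833] F [ 0.0292  0.4436 -2.7626] w 0.02129859046979666
yaw of tool y -10.967027333271444 toolx [-0.0018 -0.0026 -1.    ] j [ 0.0259  0.4555 -0.5078  1.6492  0.2438  1.103  -0.7412]
rot units [0.0055 0.0273 0.0123]
units (30mm) in tool axes [ 0.3049  1.9744 10.2476]
```

Call:
{"name": "arm_command", "arguments": {"delta_pos": [[0,0.13,0.6],[0,0.2,1],[0,0.2,1],[0,0.2,1],[0,0.2,1],[0,0.2,1],[0,0.2,1],[0,0.2,1],[0,0.2,1],[0,0.15,0.8]], "rotation": [[0,0,0],[0,0,0],[0,0,0],[0,0,0],[0,0,0],[0,0,0],[0,0,0],[0,0,0],[0,0,0],[0,0,0]]}}

```text
clock: 16.7
position: [0.5663, -0.1603, 0.2751]
tool_rot: [-1.347, 1.557, -3.101]
force: [-0.1, 0.4, -1.4]
grip_width: 0.0212
```

Call:
{"name": "arm_command", "arguments": {"delta_pos": [[0,0.05,0.2],[0,0,0],[0,0,0]], "rotation": [[0,0,0],[0,0,0],[0,0,0]]}}

```text
clock: 17.0
position: [0.5653, -0.1696, 0.2725]
tool_rot: [-1.37, 1.553, -3.129]
force: [-0.4, 0.7, -1.7]
grip_width: 0.0216
```

```bash
python3 go.py 0.567 -0.179 0.235
```

```text
t 17.0 pos [ 0.5653 -0.1696  0.2725] F [-0.41    0.7061 -1.731 ] w 0.021592253386433276
yaw of tool y -10.75377926358499 toolx [-0.0175 -0.0002 -0.9998] j [ 0.4918  0.4747 -0.432   1.6342  0.2188  1.0983 -0.1893]
rot units [0.0413 0.0337 0.1637]
units (30mm) in tool axes [1.2481 0.1356 0.2936]
```

Call:
{"name": "arm_command", "arguments": {"delta_pos": [[0,0.1,0.28],[0.3,0,0],[0.3,0,0],[0.2,0,0],[0,0,0],[0,0,0]], "rotation": [[0.04,0.03,0.16],[0,0,0],[0,0,0],[0,0,0],[0,0,0],[0,0,0]]}}

```text
clock: 17.6
position: [0.5669, -0.1754, 0.2455]
tool_rot: [-3.071, 1.57, 1.454]
force: [0.4, 0.2, -0.9]
grip_width: 0.0214
```

```bash
python3 go.py 0.567 -0.179 0.15
```

```text
t 17.6 pos [ 0.5669 -0.1754  0.2455] F [ 0.3838  0.1636 -0.8588] w 0.02137826010289628
yaw of tool y -10.744820363734597 toolx [ 0.0001  0.0009 -1.    ] j [ 0.4997  0.4982 -0.4266  1.6704  0.2325  1.0236 -0.1902]
rot units [ 0.0425 -0.0088  0.0006]
units (30mm) in tool axes [3.1836 0.0255 0.121 ]
```

Call:
{"name": "arm_command", "arguments": {"delta_pos": [[0.1,0.02,0.13],[0.3,0,0],[0.4,0,0],[0.5,0,0],[0.5,0,0],[0.4,0,0],[0.3,0,0],[0,0,0],[0,0,0]], "rotation": [[0.04,0,0],[0,0,0],[0,0,0],[0,0,0],[0,0,0],[0,0,0],[0,0,0],[0,0,0],[0,0,0]]}}

```text
clock: 18.5
position: [0.5666, -0.1795, 0.1638]
tool_rot: [-2.687, 1.569, 1.834]
force: [-1.0, 0.8, -0.4]
grip_width: 0.0212
```

```bash
python3 go.py 0.567 -0.179 0.149
```

```text
t 18.5 pos [ 0.5666 -0.1795  0.1638] F [-1.0028  0.762  -0.421 ] w 0.021236981535016238
yaw of tool y -11.004395578346958 toolx [-0.0004  0.0014 -1.    ] j [ 0.4833  0.5941 -0.3969  1.7422  0.2869  0.8635 -0.2326]
rot units [-0.0007 -0.0121  0.0059]
units (30mm) in tool axes [ 0.4944  0.0121 -0.017 ]
```

Call:
{"name": "arm_command", "arguments": {"delta_pos": [[0.15,0,0],[0.15,0,0],[0.1,0,0],[0.05,0,0],[0,0,0],[0,0,0]], "rotation": [[0,0,0],[0,0,0],[0,0,0],[0,0,0],[0,0,0],[0,0,0]]}}

```text
clock: 19.1
position: [0.5673, -0.1797, 0.1507]
tool_rot: [2.057, 1.569, 0.294]
force: [-0.3, -0.5, -0.8]
grip_width: 0.0213
```

```bash
python3 go.py 0.567 -0.179 0.1478
```

```text
t 19.1 pos [ 0.5673 -0.1797  0.1507] F [-0.2969 -0.5012 -0.7615] w 0.021271425268847583
yaw of tool y -11.017047600811688 toolx [ 0.002   0.0006 -1.    ] j [ 0.4784  0.611  -0.3905  1.7514  0.2975  0.8359 -0.2414]
rot units [-0.0028 -0.0091 -0.0172]
units (30mm) in tool axes [ 0.0957 -0.0151 -0.0194]
```

Call:
{"name": "arm_command", "arguments": {"delta_pos": [[0.05,0,0],[0.05,0,0],[0,0,0],[0,0,0]], "rotation": [[0,0,0],[0,0,0],[0,0,0],[0,0,0]]}}

```text
clock: 19.5
position: [0.5676, -0.1797, 0.1478]
tool_rot: [1.928, 1.568, 0.165]
force: [-0.0, -1.3, -2.1]
grip_width: 0.0211
```

Call:
{"name": "arm_command", "arguments": {"delta_pos": [[0,0,0],[0,0,0],[0,0,0],[0,0,0],[0,0,0],[0,0,0],[0,0,0],[0,0,0],[0,0,0],[0,0,0]], "rotation": [[0,0,0],[0,0,0],[0,0,0],[0,0,0],[0,0,0],[0,0,0],[0,0,0],[0,0,0],[0,0,0],[0,0,0]], "gripper": -1}}

```text
clock: 20.5
position: [0.5679, -0.1798, 0.1482]
tool_rot: [1.831, 1.567, 0.068]
force: [-0.5, 0.2, 0.1]
grip_width: 0.0854
```

```bash
python3 go.py 0.567 -0.179 0.28
```

```text
t 20.5 pos [ 0.5679 -0.1798  0.1482] F [-0.4671  0.2045  0.0662] w 0.08537845190711808
yaw of tool y -11.024160911444168 toolx [ 0.0034  0.0002 -1.    ] j [ 0.4773  0.6143 -0.3891  1.7529  0.2998  0.8299 -0.2433]
rot units [-0.004  -0.0083 -0.0312]
units (30mm) in tool axes [-4.3931 -0.0186 -0.0236]
```

Released. I raise straight up and look.

Call:
{"name": "arm_command", "arguments": {"delta_pos": [[-0.3,0,0],[-0.6,0,0],[-0.6,0,0],[-0.6,0,0],[-0.6,0,0],[-0.6,0,0],[-0.6,0,0],[-0.5,0,0],[-0.2,0,0],[0,0,0]], "rotation": [[0,0,0],[0,0,0],[0,0,0],[0,0,0],[0,0,0],[0,0,0],[0,0,0],[0,0,0],[0,0,0],[0,0,0]]}}

```text
clock: 21.5
position: [0.5671, -0.1792, 0.2972]
tool_rot: [1.78, 1.565, 0.018]
force: [-0.0, -0.1, -0.5]
grip_width: 0.0855
```

```bash
python3 go.py; python3 - <<'E'
from h import *
im=optics.grab_frame('scene')
cv2.imwrite('pics/fin.png',np.clip(cv2.resize(im[90:290,130:330,::-1],None,fx=3,fy=3).astype(float)*1.4,0,255).astype(np.uint8))
E
```

```text
t 21.5 pos [ 0.5671 -0.1792  0.2972] F [-0.0083 -0.1132 -0.4713] w 0.08549081937381252
yaw of tool y -10.965010930334111 toolx [ 0.0056  0.0001 -1.    ] j [ 0.5146  0.4484 -0.4368  1.6093  0.204   1.1238 -0.1632]
rot units [ 0.0059 -0.0111 -0.0522]
```

View pics/fin.png

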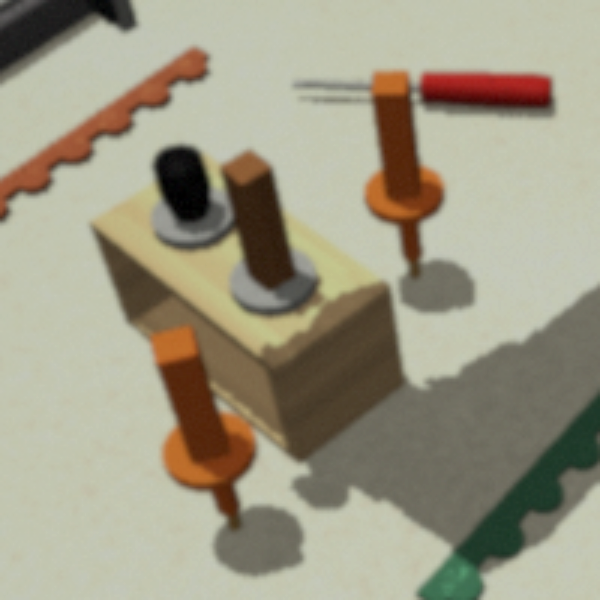

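The stylus hangs upright in its hole, with the collar flat on the plate at (273, 280). The awl and the look-alikes have not moved, and the gripper is clear.

```bash
python3 -c "
from workcell import bot; print(bot.job_done())"
```

```text
the job is handed in; nothing more can be done
None
```

I took the brown stylus from the stand, rubbed down the strip from the dot end to the plain end, hung it back in its hole and let go. I handed the job in at about 21.5 s of the 61 s allowed.

- **Stroke:** it ran about 192 mm at 41 to 44 mm/s, averaging about 41. It stayed within about 1 mm of the measured middle of the strip, with roughly 4 to 5.5 mm of nose give. The nose axis started about 8 mm inside the dot end and stopped 7 to 9 mm short of the plain end.
- **Disagreement:** at the plain end, the strip corner in the picture was about 2 mm off my prediction. That is within the calibration tolerance, so I did not push the stroke further.
- **Last check:** the final picture shows the stylus upright with its collar flat on the plate. The awl and orange look-alikes are undisturbed, and the open gripper is clear with about zero contact force.

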